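Load the bay board in reverse order

ROBOT

A 6-joint arm with a two-finger parallel gripper is mounted at the origin on the work surface. World frame = base frame: x ahead of the robot, y to its left, z up, the work surface at z = 0. Lengths are in m, angles in rad, forces in N, time in s.
With the tool pointing down it reaches from about 0.375 to 0.975 m from the base axis. Payload 3.8 kg.
Tool frame: the origin (TCP) lies midway between the tips of the shut fingers; the grasp point (between the pads) lies 19 mm behind it; z points along the fingers, y is the direction in which the jaws open and shut (so a half turn about z gives the same grasp; the last joint's range is limited). The gripper opens to 85 mm and grips with 20 to 120 N. Pads are 22 mm wide; open, the fingers measure 114 mm over their backs; the gripper's body (76 mm by 85 mm) begins 54 mm behind the grasp point. The pads swing forward as they close: fully open they stand 13 mm farther back than shut.
Start: joints at [-1.365, 0.264, 1.604, -0, 1.274, -0.037], TCP at [0.162, -0.655, 0.231] pointing down, gripper open.
Joint ranges: [-2.63, 2.63], [-0.94, 2.18], [0.31, 2.57], [-1.31, 4.45], [0, 2.66], [-2.55, 2.55]. Speed limits (rad/s): [2.57, 2.57, 3.14, 3.14, 3.14, 3.14].

INTERFACE

Orientations are given as a rotation vector (axis times angle).
In Python, from workcell import bot gives the robot as it stands.
- The arm moves only by the tool drive_tool, never from a script. Its argument "deltas" is a list of rows, each an object with "hand": the opening, from 0 (shut) to 1 (fully open); "offset": the shift along the world's x, y, z in cm, a list of three; "angular": the turn, a rotation vector about the world's x, y, z in degrees, a list of three. A call has 1 to 8 rows; each row is the pose to reach, as a shift and turn from the pose commanded when the call began; what a row does not reach only later rows make up. A row lasts 1/8 s, in which the tool goes at most 62.5 mm and 10.7 degrees, less where a joint would pass 70% of its speed; a pose out of reach is approached as far as the arm can. A call with a gripper value outside its range is refused whole. The fingers move at their own pace and stop on an object; "force" is the grip in N (left out, the last holds). Time passes only in rows, so rows that repeat a pose let the fingers close. It gives the time, the measured TCP pose, the force and the opening at its end, in the units of the state.
- bot.read_state(): the state, without advancing time (a new reading comes with each control period).
- bot.read_camera(name): name is "scene" or "top" or "wrist"; returns a dict with "frame" (420x560x3 uint8, blue, green, red), "mtx" (3x3 intrinsics, pixels), "R" (3x3) and "t" (3): a world point X has camera coordinates R X + t. Camera axes: x right, y down, z forward; pixel columns grow to the right and rows downward; lengths in m; the calibration is good to about 2 mm. A picture is of the moment at which its call begins. There is no depth.
- bot.finish_job(): hands the job in, once; it reports no verdict.
The state is a dict: "time": time; "q": joint angles; "joint_vel": joint speeds; "joint_torque": joint torques, N m; "tool_pos": TCP position; "tcp_rot": TCP orientation; "wrist_force": force on the tool from outside, world axes, zero at the start; "torque": the same for the moment, N m; "width": opening from 0.0 (shut) to 1.0 (fully open).
Only numpy, scipy, OpenCV 4.12 (cv2) and the standard library are available. Lean on these libraries where they do the work, as an engineer would, in place of code of your own. Each camera call takes 0.05 s, during which the arm holds its last target. There are 200 camera calls.

TASK

Move the four unglazed pieces from the round bats on the drying board to the four bays of the other board, in reverse order along the row (the board will be turned end for end at the glazing bench): the leftmost piece goes into the rightmost bay, the next into the next, and so on, the rightmost piece into the leftmost bay. Stand each piece upright on the board in the middle of its bay and let go; bisque is brittle, so never tip a piece over or drop it.

Things in the scene. Friction and masses are not known exactly. Their poses are not given: they have to be found in the camera images.
- tumbler: Unglazed off-white tall round face tumbler, open top, straight-sided, outer diameter 62, height 120; two ears on its +y and -y sides (out to 39 mm from the axis, 38 to 72 mm up), a low face relief on its +x side below 72 mm; smooth above 75 mm, good to grip across its x there (62 wide). Walls 5. About 0.3 kg. Origin: centre of the underside, z up.
- mug: Unglazed off-white squat round mug, open top, straight-sided, outer diameter 66, height 80; loop handle on its +y side reaching 55 mm from the axis, 15 to 63 mm up. Grip across its x (66 wide), about 55 mm up. Walls 5. About 0.26 kg. Origin: centre of the underside, z up. 'Middle' counts the round body, not the handle.
- beaker: Unglazed off-white square beaker, open top, 56 x 56 (sides along its x and y), height 100; grip across its x about 72 mm up. Walls 5. About 0.28 kg. Origin: centre of the underside, z up.
- vase: Unglazed off-white bud vase: round body of diameter 64 up to 50 mm, shoulder, then a straight round neck of diameter 32 from 80 mm to the top at 124 mm; grip the neck about 102 mm up. About 0.25 kg. Origin: centre of the underside, z up.
- drying_board: Wooden board with four round grey bats in a row, centres at own y = -165, -55, 55, 165 mm, one piece on each, turned up to 0.25 rad. 580 long (own y, roughly the robot's left) x 110 wide (x), plank top 40 above the origin (underside centre, on the table). Fixed, yaw within 0.1 rad. Lies nearer or farther than the bay board, about 190 from it in x. The small stilt on its +y end is not part of the job.
- bay_board: Wooden board parted into four bays by five pale cross cleats 8 wide, 8 high above the plank, at own y = -220, -110, 0, 110, 220 mm; bay middles y = -165, -55, 55, 165, x = 0. 580 long (own y, roughly the robot's left) x 110 wide (x), plank top 40 above the origin (underside centre, on the table). Fixed, yaw within 0.1 rad. The small cone plaque (40 high) on its -y end, outside the bays, is not part of the job.
- bat_tumbler: Round grey bat, diameter 92, 8 thick, fixed on the drying board: the one under the tumbler at the start, so it marks where the tumbler came from. The four look alike. Origin: centre of its underside (the tumbler stands 8 mm above it).
- bat_mug: Round grey bat, diameter 92, 8 thick, fixed on the drying board: the one under the mug at the start, so it marks where the mug came from. The four look alike. Origin: centre of its underside (the mug stands 8 mm above it).
- bat_beaker: Round grey bat, diameter 92, 8 thick, fixed on the drying board: the one under the beaker at the start, so it marks where the beaker came from. The four look alike. Origin: centre of its underside (the beaker stands 8 mm above it).
- bat_vase: Round grey bat, diameter 92, 8 thick, fixed on the drying board: the one under the vase at the start, so it marks where the vase came from. The four look alike. Origin: centre of its underside (the vase stands 8 mm above it).
Things that resemble listed ones, but are neither listed nor needed, are in the scene too. Leave any yellow look-alike of the tumbler alone.

How it is judged:
At the end, for the whole second after the job is handed in: Each piece stands upright (within 0.08 rad) and at rest on the bay board's plank (height within 6 mm), its axis within 15 mm of the middle of its bay along and across the board; the piece that started in the k-th place from the left of the drying board is in the k-th bay from the right (((y of bat_tumbler in the frame of drying_board between -0.195 and -0.135 m and y of tumbler in the frame of bay_board between 0.15 and 0.18 m) or (y of bat_tumbler in the frame of drying_board between -0.085 and -0.025 m and y of tumbler in the frame of bay_board between 0.04 and 0.07 m) or (y of bat_tumbler in the frame of drying_board between 0.025 and 0.085 m and y of tumbler in the frame of bay_board between -0.07 and -0.04 m) or (y of bat_tumbler in the frame of drying_board between 0.135 and 0.195 m and y of tumbler in the frame of bay_board between -0.18 and -0.15 m)) and x of tumbler in the frame of bay_board between -0.015 and 0.015 m and z of tumbler in the frame of bay_board between 0.034 and 0.046 m and angle between each of tumbler, mug, beaker, vase's own z axis and vertical below 0.08 rad and linear speed of each of tumbler, mug, beaker, vase below 0.02 m/s and ((y of bat_mug in the frame of drying_board between -0.195 and -0.135 m and y of mug in the frame of bay_board between 0.15 and 0.18 m) or (y of bat_mug in the frame of drying_board between -0.085 and -0.025 m and y of mug in the frame of bay_board between 0.04 and 0.07 m) or (y of bat_mug in the frame of drying_board between 0.025 and 0.085 m and y of mug in the frame of bay_board between -0.07 and -0.04 m) or (y of bat_mug in the frame of drying_board between 0.135 and 0.195 m and y of mug in the frame of bay_board between -0.18 and -0.15 m)) and x of mug in the frame of bay_board between -0.015 and 0.015 m and z of mug in the frame of bay_board between 0.034 and 0.046 m and ((y of bat_beaker in the frame of drying_board between -0.195 and -0.135 m and y of beaker in the frame of bay_board between 0.15 and 0.18 m) or (y of bat_beaker in the frame of drying_board between -0.085 and -0.025 m and y of beaker in the frame of bay_board between 0.04 and 0.07 m) or (y of bat_beaker in the frame of drying_board between 0.025 and 0.085 m and y of beaker in the frame of bay_board between -0.07 and -0.04 m) or (y of bat_beaker in the frame of drying_board between 0.135 and 0.195 m and y of beaker in the frame of bay_board between -0.18 and -0.15 m)) and x of beaker in the frame of bay_board between -0.015 and 0.015 m and z of beaker in the frame of bay_board between 0.034 and 0.046 m and ((y of bat_vase in the frame of drying_board between -0.195 and -0.135 m and y of vase in the frame of bay_board between 0.15 and 0.18 m) or (y of bat_vase in the frame of drying_board between -0.085 and -0.025 m and y of vase in the frame of bay_board between 0.04 and 0.07 m) or (y of bat_vase in the frame of drying_board between 0.025 and 0.085 m and y of vase in the frame of bay_board between -0.07 and -0.04 m) or (y of bat_vase in the frame of drying_board between 0.135 and 0.195 m and y of vase in the frame of bay_board between -0.18 and -0.15 m)) and x of vase in the frame of bay_board between -0.015 and 0.015 m and z of vase in the frame of bay_board between 0.034 and 0.046 m); the robot touches nothing.
It fails at once if a piece is dropped from more than about 2 cm or knocked flying (faster than 0.6 m/s while the fingers do not hold it) ((contact force between tumbler and the fingers below 0.05 N and linear speed of tumbler above 0.6 m/s) or (contact force between mug and the fingers below 0.05 N and linear speed of mug above 0.6 m/s) or (contact force between beaker and the fingers below 0.05 N and linear speed of beaker above 0.6 m/s) or (contact force between vase and the fingers below 0.05 N and linear speed of vase above 0.6 m/s)).
It fails at once if a piece is tipped by more than 0.5 rad (angle between any of tumbler, mug, beaker, vase's own z axis and vertical above 0.5 rad).
It also fails if it takes over 106 s, if anything falls off the work surface, if the arm or the gripper's body presses on something with over 40 N, if the wrist force passes 120 N, or if a joint passes its speed limit or range.

## Working session

There is one attempt and no reset: what is moved stays moved. The work goes in short steps, Python scripts to look and compute and a tool call to move; the robot and the scene stay as the last step left them, time stands still between calls to the robot, and variables do not carry over. Pictures are saved under pics/ and viewed, about 12 in all and at most 16, crops included, and the job is handed in when it is done.

Besides the shell and the picture viewer there is one more tool, called after "Emit:" by a JSON object that holds its "method" and its "body", one argument or row to a line. drive_tool: Moves the arm, as the interface text tells. Its arguments: {"type":"object","properties":{"deltas":{"type":"array"},"force":{"type":"number"}},"required":["deltas"]}

```bash
mkdir -p pics; ls
python3 - <<'E'
from workcell import bot
import cv2, numpy as np
for n in ["scene","top"]:
    c=bot.read_camera(n); cv2.imwrite(f"pics/{n}0.png",c["frame"]); np.savez(f"pics/{n}0.npz",**c)
    print(n,c["mtx"].round(1).tolist(),c["R"].round(3).tolist(),c["t"].round(3).tolist())
print(bot.read_state())
E
```

```text
pics
scene [[428.1, 0.0, 275.3], [0.0, 428.1, 211.8], [0.0, 0.0, 1.0]] [[-0.152, 0.988, 0.006], [0.803, 0.127, -0.582], [-0.576, -0.084, -0.813]] [0.008, -0.345, 1.174]
top [[484.0, 0.0, 272.9], [0.0, 484.0, 210.4], [0.0, 0.0, 1.0]] [[-0.018, -1.0, -0.014], [-0.99, 0.02, -0.138], [0.138, 0.012, -0.99]] [0.052, 0.463, 1.015]
{'time': 0.1, 'q': array([-1.36488147e+00,  2.64710449e-01,  1.60523061e+00, -8.26005460e-06,
        1.27372299e+00, -3.69045319e-02]), 'joint_vel': array([-8.70441883e-05, -2.63612840e-03, -2.81287864e-03, -3.91262534e-04,
       -1.03685713e-03,  4.04586805e-04]), 'joint_torque': array([ 3.70876460e-04, -5.16707253e+01, -3.68588877e+01, -6.26007773e-05,
        6.27610847e-03,  1.49813798e-05]), 'tool_pos': array([ 0.16215386, -0.65454945,  0.23006823]), 'tcp_rot': array([-3.11641843e+00, -3.80237340e-01,  2.86800365e-04]), 'wrist_force': array([-0.72163076, -0.75875107,  0.25856354]), 'torque': array([-0.01078364, -0.00037831, -0.02988174]), 'width': 0.9997523846467535}
```

View pics/top0.png

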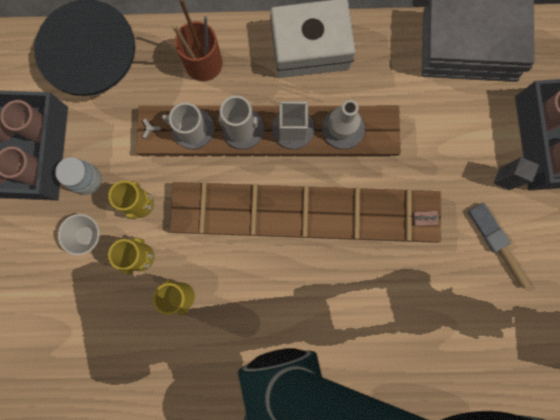

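View pics/scene0.png

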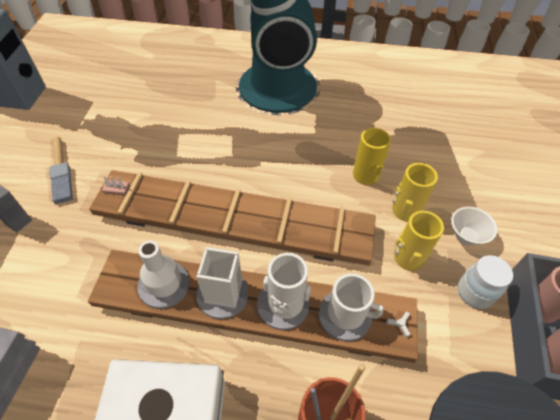

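The top view (left = +y) shows the drying board at the far side, with mug (186,118), tumbler (237,112), beaker (293,115) and vase (348,108) from the left. The bay board is nearer, with cleats at columns 203/254/305/357/409. The yellow look-alikes are at (128,195), (128,252) and (172,297), and a white cup is at (79,234). None of those are on bats, so I leave them alone. Next is an enlarged crop to confirm this and get the colours.

Run:
```python
import cv2, numpy as np
a=cv2.imread("pics/top0.png")[85:250,125:450]
b=cv2.imread("pics/scene0.png")[230:345,85:425]
A=cv2.resize(a,(650,330),interpolation=cv2.INTER_CUBIC);B=cv2.resize(b,(650,220),interpolation=cv2.INTER_CUBIC)
cv2.imwrite("pics/crop1.png",np.vstack([A,B]))
hsv=cv2.cvtColor(cv2.imread("pics/top0.png"),cv2.COLOR_BGR2HSV)
for n,(u,v) in dict(cleat=(305,211),cleat2=(203,208),plank=(280,200),plank2=(330,225),table=(330,265),bat=(245,143),mugrim=(186,106),mugin=(186,118),tumside=(245,130),beakside=(294,133),vasebody=(345,128),neck=(348,112)).items(): print(n,hsv[v,u])
```

```text
cleat [ 17 105 153]
cleat2 [ 17 110 149]
plank [ 15 130 108]
plank2 [ 13 126 123]
table [ 16  99 163]
bat [20 16 97]
mugrim [21 30 86]
mugin [15 35 87]
tumside [ 19  35 102]
beakside [24 31 83]
vasebody [ 12  31 122]
neck [ 19  36 100]
```

View pics/crop1.png

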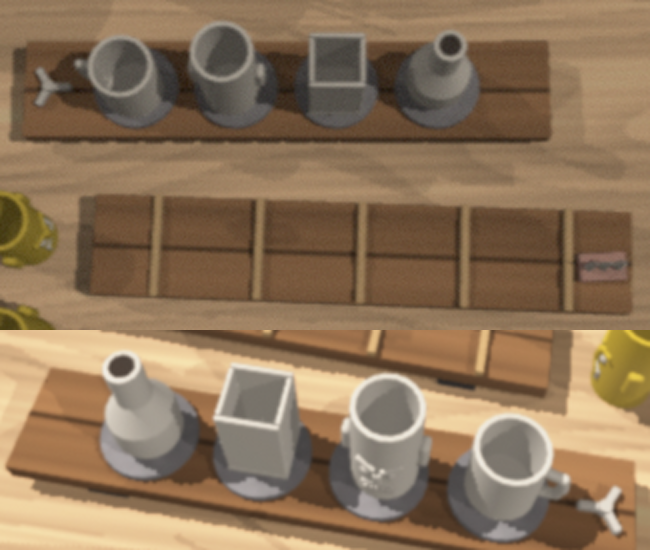

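```bash
cat > h.py <<'E'
import numpy as np, cv2
def ray(c,uv,z):
    K,R,t=c["mtx"],c["R"],c["t"]; d=R.T@np.linalg.solve(K,np.array([*uv,1.])); o=-R.T@t
    return o+d*(z-o[2])/d[2]
def load(n): return dict(np.load(f"pics/{n}.npz"))
E
python3 - <<'E'
from h import *
T,S=load("top0"),load("scene0")
ft=lambda p:(p[0]/2+125-.25,p[1]/2+85-.25); fs=lambda p:(p[0]/1.912+85-.25,(p[1]-330)/1.913+230-.25)
zt=.048
for n,h,a,b in [("mug",.08,(121,67),(513,452)),("tumbler",.12,(222,53),(388,405)),("vase",.124,(450,46),(124,367))]:
    print(n,ray(T,ft(a),zt+h)[:2].round(4),ray(S,fs(b),zt+h)[:2].round(4))
z=zt+.1
A=np.array([ray(T,ft(p),z) for p in [(308,35),(365,36),(366,86),(309,87)]]);B=np.array([ray(S,fs(p),z) for p in [(299,369),(231,365),(217,418),(292,425)]])
for n,P in (("top",A),("scene",B)):
    print("beaker",n,P.mean(0)[:2].round(4)); print(P[:,:2].round(4).tolist(), [round(np.degrees(np.arctan2(*(P[i]-P[j])[[0,1]])),1) for i,j in ((0,1),(3,2))])
# cleats in both views
for n,c,poly in (("top",T,[(173,187),(439,193),(437,238),(173,234)]),("scene",S,[(114,177),(372,213),(366,252),(96,211)])):
    g=cv2.cvtColor(c["frame"],cv2.COLOR_BGR2HSV)[...,2]; m=np.zeros_like(g); cv2.fillPoly(m,[np.array(poly)],255)
    bg=cv2.medianBlur(g,31); k=((g.astype(int)-bg>18)&(m>0)).astype(np.uint8)
    nn,l,s,ce=cv2.connectedComponentsWithStats(k)
    for i in range(1,nn):
        if s[i,4]>40: print(n,s[i].tolist(),ce[i].round(1),ray(c,ce[i],.048)[:2].round(4))
E
```

```text
mug [0.6429 0.2158] [0.6494 0.2161]
tumbler [0.641  0.1099] [0.6435 0.1096]
vase [ 0.6415 -0.1103] [ 0.6446 -0.109 ]
beaker top [ 0.6373 -0.0021]
[[0.6647, 0.0261], [0.6623, -0.0304], [0.6111, -0.03], [0.6113, 0.0261]] [np.float64(2.4), np.float64(0.3)]
beaker scene [0.639  0.0013]
[[0.6105, 0.029], [0.6157, -0.0293], [0.6666, -0.0283], [0.6632, 0.0338]] [np.float64(-5.1), np.float64(-3.1)]
top [200, 188, 6, 44, 133] [202.7 208.2] [0.4699 0.1928]
top [252, 189, 5, 45, 142] [254.  209.2] [0.4655 0.0831]
top [304, 190, 4, 46, 151] [305.4 211.9] [ 0.4576 -0.0264]
top [356, 191, 4, 47, 160] [357.2 212.2] [ 0.4548 -0.1365]
top [407, 192, 5, 47, 150] [409.1 214.5] [ 0.4477 -0.246 ]
top [415, 211, 21, 5, 71] [425.  213.1] [ 0.4499 -0.2798]
scene [117, 180, 20, 33, 146] [126.6 196.7] [ 0.4652 -0.2483]
scene [107, 187, 18, 5, 53] [115.4 189.4] [ 0.4504 -0.2783]
scene [169, 187, 18, 35, 157] [177.4 204.8] [ 0.469  -0.1386]
scene [222, 194, 16, 38, 158] [229.5 213.2] [ 0.4727 -0.0288]
scene [277, 202, 13, 38, 158] [283.1 221.7] [0.4764 0.0812]
scene [334, 211, 9, 38, 150] [338.2 230.5] [0.4803 0.1911]
```

Run:
```python
from h import *
T,S=load("top0"),load("scene0")
def edges(c,pts,dirv,L=45):
    g=cv2.GaussianBlur(c["frame"],(0,0),.8).astype(float)@[.2,.4,.4]
    g=g.astype(np.float32); out=[]
    for p in pts:
        s=np.arange(-L,L+.1,.25); q=np.array(p)+np.outer(s,dirv)
        v=cv2.remap(g,q[:,0].astype(np.float32)[None],q[:,1].astype(np.float32)[None],cv2.INTER_LINEAR)[0]
        d=np.gradient(v); i=np.argmin(np.where(s<-8,d,0)); j=np.argmax(np.where(s>8,d,0))
        out.append((q[i],q[j],d[i],d[j]))
    return out
for n,c,pts,dv in (("top",T,[(228,209),(280,210.5),(331,212),(383,213.5)],(0,1)),("scene",S,[(311,226),(256,217),(203,209),(152,201)],(-.35,.94))):
    for a,b,x,y in edges(c,pts,np.array(dv),32):
        print(n,a.round(1),b.round(1),round(x,1),round(y,1),ray(c,a,.04)[:2].round(4),ray(c,b,.04)[:2].round(4),"z0:",ray(c,a,0)[:2].round(4),ray(c,b,0)[:2].round(4))
```

```text
top [228.  183.2] [228.  234.2] -4.3 4.8 [0.5247 0.1391] [0.4137 0.1397] z0: [0.5327 0.1433] [0.4174 0.1439]
top [280.  184.2] [280.  236.2] -4.1 4.0 [0.5201 0.0264] [0.4073 0.0287] z0: [0.5279 0.0263] [0.4107 0.0286]
top [331.  186.5] [331.  238.5] -3.5 4.8 [ 0.5129 -0.0836] [ 0.4004 -0.0797] z0: [ 0.5204 -0.088 ] [ 0.4036 -0.084 ]
top [383.  188.5] [383.  240.5] -4.7 4.2 [ 0.5062 -0.1953] [ 0.3941 -0.1898] z0: [ 0.5135 -0.2041] [ 0.397  -0.1984]
scene [318.9 204.8] [300.  255.6] -4.7 8.4 [0.4176 0.1478] [0.5436 0.1234] z0: [0.3876 0.1485] [0.5206 0.1228]
scene [264.  195.6] [246.3 243.1] -5.6 4.5 [0.4116 0.0313] [0.5321 0.0168] z0: [0.3812 0.0254] [0.5085 0.0102]
scene [211.3 186.7] [191.8 239.1] -5.3 5.3 [ 0.4055 -0.0839] [ 0.5397 -0.0902] z0: [ 0.3747 -0.0961] [ 0.5165 -0.1028]
scene [160.8 177.5] [141.1 230.4] -5.2 7.3 [ 0.3978 -0.1982] [ 0.5357 -0.1948] z0: [ 0.3666 -0.2168] [ 0.5122 -0.2133]
```

Bay board: centre about (0.461, -0.0275), yaw -0.057. Left to right the pieces are mug, tumbler, beaker, vase, so they go to the bays at own y = -165, -55, +55, +165. First I move the arm over the mug, which is leftmost.

Emit:
{"method": "drive_tool", "body": {
  "deltas": [
    {"hand":1,"offset":[1,2,3],"angular":[0,0,4]},
    {"hand":1,"offset":[3,5,6],"angular":[0,0,8]},
    {"hand":1,"offset":[6,10,9],"angular":[0,0,13]},
    {"hand":1,"offset":[9,15,10],"angular":[0,0,18]},
    {"hand":1,"offset":[12,20,10],"angular":[0,0,23]},
    {"hand":1,"offset":[14.5,25,10],"angular":[0,0,28]},
    {"hand":1,"offset":[17,30,10],"angular":[0,0,33]},
    {"hand":1,"offset":[20,35,10],"angular":[0,0,38]}
  ]
}}

```text
time: 1.1
tool_pos: [0.3625, -0.3034, 0.3309]
tcp_rot: [-2.823, -1.378, 0.0]
wrist_force: [0.6, 0.0, -0.5]
width: 0.999
```

Emit:
{"method": "drive_tool", "body": {
  "deltas": [
    {"hand":1,"offset":[3,5,0],"angular":[0,0,5]},
    {"hand":1,"offset":[6,10,0],"angular":[0,0,10]},
    {"hand":1,"offset":[9,15,0],"angular":[0,0,15]},
    {"hand":1,"offset":[12,20,0],"angular":[0,0,20]},
    {"hand":1,"offset":[15,25,0],"angular":[0,0,25]},
    {"hand":1,"offset":[18,30,0],"angular":[0,0,30]},
    {"hand":1,"offset":[21,35,0],"angular":[0,0,35]},
    {"hand":1,"offset":[23,39,0],"angular":[0,0,38]}
  ]
}}

```text
time: 2.1
tool_pos: [0.5929, 0.087, 0.3304]
tcp_rot: [-2.219, -2.223, 0.001]
wrist_force: [0.2, -0.1, 0.8]
width: 1.002
```

Run:
```python
from workcell import bot
import cv2, numpy as np
c=bot.read_camera("wrist"); cv2.imwrite("pics/w1.png",c["frame"]); np.savez("pics/w1.npz",**c)
print(-c["R"].T@c["t"],c["R"].round(2).tolist())
```

```text
[0.59263796 0.16271117 0.47338234] [[1.0, 0.0, -0.0], [0.0, -0.95, 0.3], [-0.0, -0.3, -0.95]]
```

View pics/w1.png

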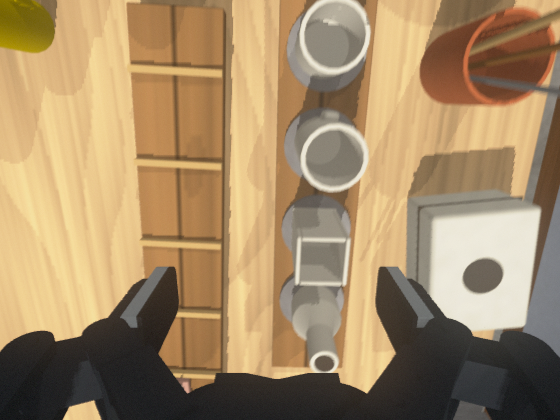

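The wrist view (right = +x, up = +y) shows the mug rim at (334,38), tumbler rim at (334,157), beaker rim corners at (299,238), (349,239), (346,285) and (296,284), and vase mouth at (322,362). The cleats are visible at columns 130–225.

Run:
```python
from h import *
W=load("w1")
for n,h,p in (("mug",.08,[(299,38),(369,38),(334,0),(334,75)]),("tumbler",.12,[(301,157),(367,157),(334,123),(334,191)]),("vase",.124,[(308,362),(337,362),(322,349),(322,374)]),("beaker",.1,[(299,238),(349,239),(346,286),(295,285)])):
    P=np.array([ray(W,q,.048+h)[:2] for q in p]); print(n,P.mean(0).round(4),P.round(4).tolist())
b=P; print("beaker edge angles",[round(np.degrees(np.arctan2(d[1],d[0])),1) for d in (b[1]-b[0],b[2]-b[3],b[0]-b[3],b[1]-b[2])])
for a,q in (((131,70),(222,72)),((137,163),(222,166)),((142,243),(221,244))):
    A,Q=ray(W,a,.048),ray(W,q,.048); print("cleat",A[:2].round(4),Q[:2].round(4))
```

```text
mug [0.6449 0.2153] [[0.6127, 0.2156], [0.677, 0.2156], [0.6433, 0.2464], [0.6465, 0.1838]]
tumbler [0.6438 0.112 ] [[0.6142, 0.1124], [0.6734, 0.1125], [0.6423, 0.1422], [0.6454, 0.0809]]
vase [ 0.6418 -0.109 ] [[0.6264, -0.1092], [0.6577, -0.1092], [0.6408, -0.0922], [0.6422, -0.1253]]
beaker [ 0.6404 -0.0025] [[0.6154, 0.0254], [0.6669, 0.0244], [0.6672, -0.0304], [0.6122, -0.0293]]
beaker edge angles [np.float64(-1.2), np.float64(-1.2), np.float64(86.7), np.float64(90.3)]
cleat [0.4229 0.1939] [0.5285 0.1918]
cleat [0.4166 0.0849] [0.5233 0.0812]
cleat [ 0.4101 -0.0243] [ 0.5169 -0.0257]
```

Emit:
{"method": "drive_tool", "body": {
  "deltas": [
    {"hand":1,"offset":[1.5,4,0],"angular":[0,0,0]},
    {"hand":1,"offset":[3.5,9,0],"angular":[0,0,0]},
    {"hand":1,"offset":[5.2,12.9,-2],"angular":[0,0,0]},
    {"hand":1,"offset":[5.2,12.9,-6],"angular":[0,0,0]},
    {"hand":1,"offset":[5.2,12.9,-10],"angular":[0,0,0]},
    {"hand":1,"offset":[5.2,12.9,-14],"angular":[0,0,0]},
    {"hand":1,"offset":[5.2,12.9,-17],"angular":[0,0,0]},
    {"hand":1,"offset":[5.2,12.9,-17],"angular":[0,0,0]}
  ]
}}

```text
time: 3.15
tool_pos: [0.6413, 0.2127, 0.1569]
tcp_rot: [-2.221, -2.217, 0.011]
wrist_force: [-0.3, -0.4, -0.0]
width: 0.998
```

Run:
```python
from workcell import bot
import cv2, numpy as np
s=bot.read_camera("scene")["frame"]; w=bot.read_camera("wrist")["frame"]
cv2.imwrite("pics/c2.png",np.hstack([cv2.resize(s[140:380,230:510],(400,343)),cv2.resize(w,(400,300))[:,:] if 0 else cv2.copyMakeBorder(cv2.resize(w,(400,300)),0,43,0,0,cv2.BORDER_CONSTANT)]))
```

```text
(no output)
```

View pics/c2.png

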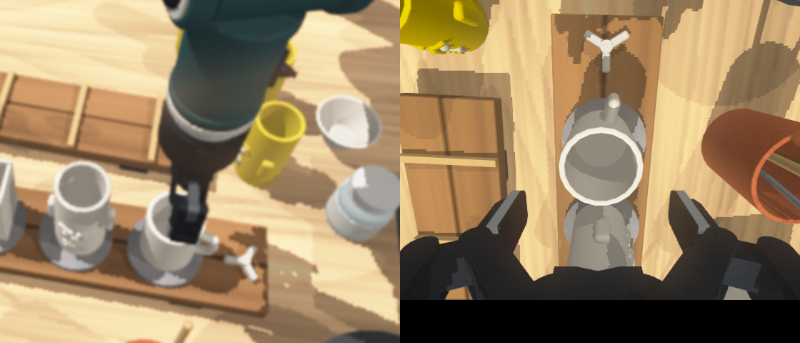

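Run:
```python
from workcell import bot
from h import *
s=bot.read_state(); print(s["tool_pos"],s["tcp_rot"],s["q"].round(3),s["joint_vel"].round(4),s["time"])
c=bot.read_camera("wrist"); 
for p in [(159,166),(241,166),(200,127),(200,205)]: print(ray(c,(p[0]*1.4,p[1]*1.4),.128)[:2].round(4))
print(bot.read_state()["tool_pos"])
```

```text
[0.64440578 0.21370389 0.16163763] [-2.22332184e+00 -2.21947793e+00  1.93492722e-04] [ 0.284  0.319  1.665 -0.     1.158  0.285] [ 0.0007 -0.0239 -0.0324 -0.0007 -0.003  -0.0008] 3.25
[0.614  0.2183]
[0.6779 0.2181]
[0.6459 0.2492]
[0.646  0.1838]
[0.64525493 0.21396239 0.16295252]
```

Emit:
{"method": "drive_tool", "body": {
  "deltas": [
    {"hand":1,"offset":[0.1,0.3,-1.5],"angular":[0,0,0]},
    {"hand":1,"offset":[0.1,0.3,-3.5],"angular":[0,0,0]},
    {"hand":1,"offset":[0.1,0.3,-5.5],"angular":[0,0,0]},
    {"hand":1,"offset":[0.1,0.3,-7.3],"angular":[0,0,0]},
    {"hand":1,"offset":[0.1,0.3,-8.4],"angular":[0,0,0]},
    {"hand":1,"offset":[0.1,0.3,-8.4],"angular":[0,0,0]},
    {"hand":1,"offset":[0.1,0.3,-8.4],"angular":[0,0,0]}
  ]
}}

```text
time: 4.18
tool_pos: [0.6459, 0.217, 0.0779]
tcp_rot: [2.223, 2.219, 0.002]
wrist_force: [0.2, -0.2, 0.3]
width: 1.0
```

Emit:
{"method": "drive_tool", "body": {
  "deltas": [
    {"hand":0.85,"offset":[0,0,0],"angular":[0,0,0]},
    {"hand":0.7,"offset":[0,0,0],"angular":[0,0,0]},
    {"hand":0.5,"offset":[0,0,0],"angular":[0,0,0]},
    {"hand":0.3,"offset":[0,0,0],"angular":[0,0,0]},
    {"hand":0.3,"offset":[0,0,0],"angular":[0,0,0]},
    {"hand":0.3,"offset":[0,0,0],"angular":[0,0,0]}
  ],
  "force": 40
}}

```text
time: 4.92
tool_pos: [0.6462, 0.2171, 0.0788]
tcp_rot: [2.222, 2.219, 0.003]
wrist_force: [-0.3, -0.5, 5.9]
width: 0.772
```

Emit:
{"method": "drive_tool", "body": {
  "deltas": [
    {"hand":0.3,"offset":[0,0,0.5],"angular":[0,0,0]},
    {"hand":0.3,"offset":[0,0,1.5],"angular":[0,0,0]},
    {"hand":0.3,"offset":[0,0,3.5],"angular":[0,0,0]},
    {"hand":0.3,"offset":[0,0,6],"angular":[0,0,0]},
    {"hand":0.3,"offset":[0,0,9],"angular":[0,0,0]},
    {"hand":0.3,"offset":[0,0,12],"angular":[0,0,0]},
    {"hand":0.3,"offset":[0,0,14.5],"angular":[0,0,0]},
    {"hand":0.3,"offset":[0,0,15.5],"angular":[0,0,0]}
  ]
}}

```text
time: 5.92
tool_pos: [0.6465, 0.2172, 0.236]
tcp_rot: [2.222, 2.218, 0.007]
wrist_force: [0.1, 0.1, -1.6]
width: 0.769
```

Emit:
{"method": "drive_tool", "body": {
  "deltas": [
    {"hand":0.3,"offset":[-0.9,-2,0],"angular":[0,0,0]},
    {"hand":0.3,"offset":[-2.4,-5,0],"angular":[0,0,0]},
    {"hand":0.3,"offset":[-4.3,-9,0],"angular":[0,0,0]},
    {"hand":0.3,"offset":[-6.2,-13,0],"angular":[0,0,0]},
    {"hand":0.3,"offset":[-8.1,-17,0],"angular":[0,0,0]},
    {"hand":0.3,"offset":[-10,-21,0],"angular":[0,0,0]},
    {"hand":0.3,"offset":[-11.9,-25,0],"angular":[0,0,0]},
    {"hand":0.3,"offset":[-13.8,-29,0],"angular":[0,0,0]}
  ]
}}

```text
time: 6.92
tool_pos: [0.5047, -0.0748, 0.2308]
tcp_rot: [-2.222, -2.218, 0.003]
wrist_force: [0.4, -0.7, -2.5]
width: 0.773
```

Emit:
{"method": "drive_tool", "body": {
  "deltas": [
    {"hand":0.3,"offset":[-1.9,-4,0],"angular":[0,0,0]},
    {"hand":0.3,"offset":[-3.7,-7.8,0],"angular":[0,0,0]},
    {"hand":0.3,"offset":[-5,-10.5,0],"angular":[0,0,0]},
    {"hand":0.3,"offset":[-5.6,-11.8,-1],"angular":[0,0,0]},
    {"hand":0.3,"offset":[-5.6,-11.8,-4],"angular":[0,0,0]},
    {"hand":0.3,"offset":[-5.6,-11.8,-7],"angular":[0,0,0]},
    {"hand":0.3,"offset":[-5.6,-11.8,-9.5],"angular":[0,0,0]},
    {"hand":0.3,"offset":[-5.6,-11.8,-10.5],"angular":[0,0,0]}
  ]
}}

```text
time: 7.92
tool_pos: [0.449, -0.1898, 0.1242]
tcp_rot: [-2.219, -2.216, 0.003]
wrist_force: [-1.4, -0.1, -3.0]
width: 0.775
```

Run:
```python
from workcell import bot
from h import *
c=bot.read_camera("wrist"); w=c["frame"]; t=bot.read_camera("top")["frame"]
cv2.imwrite("pics/c3.png",np.hstack([w[:,60:460],cv2.resize(t[80:290,200:400],(400,420))])); np.savez("pics/w3.npz",**c)
print(bot.read_state()["tool_pos"])
```

```text
[ 0.44980717 -0.19027352  0.12537435]
```

View pics/c3.png

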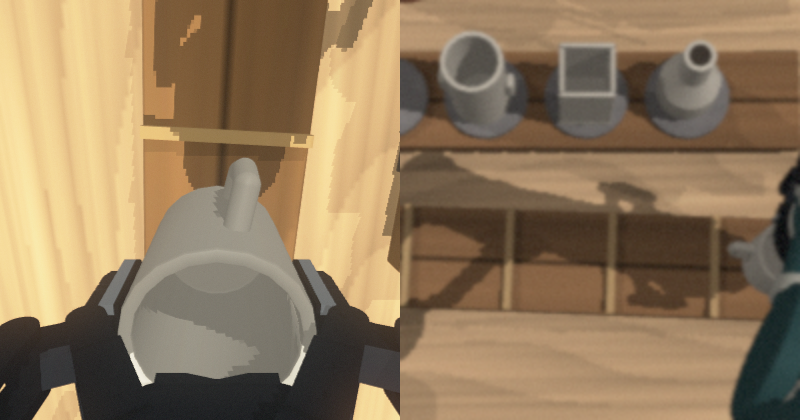

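Run:
```python
from h import *
c=load("w3")
for p in [(203,132),(374,142)]: print(ray(c,p,.048)[:2].round(4))
from workcell import bot; print(bot.read_state()["tool_pos"])
```

```text
[ 0.4019 -0.1342]
[ 0.5102 -0.1406]
[ 0.44980717 -0.19027352  0.12537435]
```

Emit:
{"method": "drive_tool", "body": {
  "deltas": [
    {"hand":0.3,"offset":[0.3,-0.2,-1.2],"angular":[0,0,0]},
    {"hand":0.3,"offset":[0.3,-0.2,-2.7],"angular":[0,0,0]},
    {"hand":0.3,"offset":[0.3,-0.2,-4],"angular":[0,0,0]},
    {"hand":0.3,"offset":[0.3,-0.2,-4.8],"angular":[0,0,0]},
    {"hand":0.3,"offset":[0.3,-0.2,-5.2],"angular":[0,0,0]},
    {"hand":0.3,"offset":[0.3,-0.2,-5.4],"angular":[0,0,0]},
    {"hand":0.3,"offset":[0.3,-0.2,-5.4],"angular":[0,0,0]},
    {"hand":0.3,"offset":[0.3,-0.2,-5.4],"angular":[0,0,0]}
  ]
}}

```text
time: 9.02
tool_pos: [0.4546, -0.1934, 0.0737]
tcp_rot: [2.223, 2.219, 0.0]
wrist_force: [-0.0, -0.6, -2.8]
width: 0.77
```

Emit:
{"method": "drive_tool", "body": {
  "deltas": [
    {"hand":0.3,"offset":[0,0,-0.1],"angular":[0,0,0]},
    {"hand":0.3,"offset":[0,0,-0.2],"angular":[0,0,0]},
    {"hand":0.3,"offset":[0,0,-0.3],"angular":[0,0,0]},
    {"hand":0.3,"offset":[0,0,-0.3],"angular":[0,0,0]}
  ]
}}

```text
time: 9.52
tool_pos: [0.4544, -0.1933, 0.0708]
tcp_rot: [2.223, 2.22, -0.0]
wrist_force: [-3.1, 0.7, 2.9]
width: 0.77
```

Emit:
{"method": "drive_tool", "body": {
  "deltas": [
    {"hand":0.8,"offset":[0,0,0],"angular":[0,0,0]},
    {"hand":0.9,"offset":[0,0,0],"angular":[0,0,0]},
    {"hand":1,"offset":[0,0,0],"angular":[0,0,0]},
    {"hand":1,"offset":[0,0,0],"angular":[0,0,0]},
    {"hand":1,"offset":[0,0,1.5],"angular":[0,0,0]},
    {"hand":1,"offset":[0,0,4],"angular":[0,0,0]},
    {"hand":1,"offset":[0,0,8],"angular":[0,0,0]},
    {"hand":1,"offset":[0,0,13],"angular":[0,0,0]}
  ]
}}

```text
time: 10.52
tool_pos: [0.4536, -0.1929, 0.2016]
tcp_rot: [-2.222, -2.219, 0.001]
wrist_force: [0.7, 0.4, -0.1]
width: 0.999
```

Emit:
{"method": "drive_tool", "body": {
  "deltas": [
    {"hand":1,"offset":[0,1,4],"angular":[0,0,0]},
    {"hand":1,"offset":[2,4,8],"angular":[0,0,0]},
    {"hand":1,"offset":[5,8,9],"angular":[0,0,0]},
    {"hand":1,"offset":[8,13,9],"angular":[0,0,0]},
    {"hand":1,"offset":[11,18,9],"angular":[0,0,0]},
    {"hand":1,"offset":[14,23,9],"angular":[0,0,0]},
    {"hand":1,"offset":[17,27,7],"angular":[0,0,0]},
    {"hand":1,"offset":[18.5,29.5,5],"angular":[0,0,0]}
  ]
}}

```text
time: 11.52
tool_pos: [0.6408, 0.1042, 0.2513]
tcp_rot: [2.22, 2.221, 0.003]
wrist_force: [-0.3, 0.2, -0.2]
width: 1.0
```

Emit:
{"method": "drive_tool", "body": {
  "deltas": [
    {"hand":1,"offset":[0.5,0.9,-0.5],"angular":[0,0,0]},
    {"hand":1,"offset":[0.5,0.9,-1.5],"angular":[0,0,0]},
    {"hand":1,"offset":[0.5,0.9,-1.5],"angular":[0,0,0]},
    {"hand":1,"offset":[0.5,0.9,-1.5],"angular":[0,0,0]}
  ]
}}

```text
time: 12.02
tool_pos: [0.6443, 0.1097, 0.2363]
tcp_rot: [2.224, 2.218, 0.001]
wrist_force: [-0.5, -0.4, 0.0]
width: 0.997
```

Run:
```python
from workcell import bot
from h import *
c=bot.read_camera("wrist"); w=c["frame"]; s=bot.read_camera("scene")["frame"]
cv2.imwrite("pics/c4.png",np.hstack([w[:,60:460],cv2.resize(s[130:340,80:280],(400,420))])); np.savez("pics/w4.npz",**c)
print(bot.read_state()["tool_pos"])
```

```text
[0.64448224 0.10995454 0.23640133]
```

View pics/c4.png

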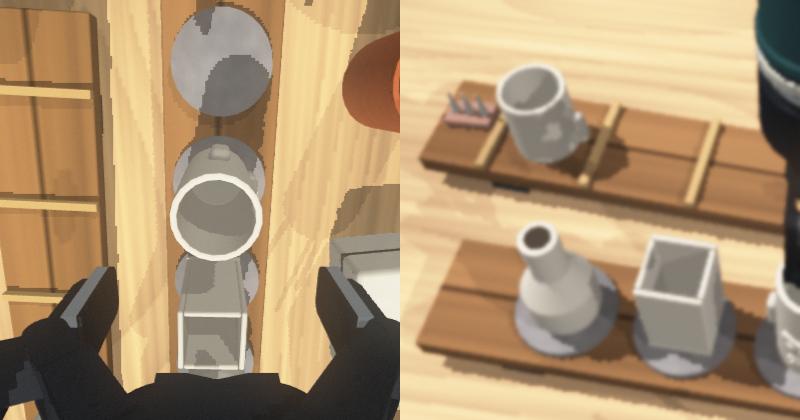

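The mug stands upright in the rightmost bay, in the right half of the picture at (540,110). In the wrist view the tumbler rim spans columns 170–262 and rows 173–260 of the crop.

Run:
```python
from h import *
c=load("w4")
for p in [(230,217),(322,217),(276,173),(276,260)]: print(ray(c,p,.168)[:2].round(4))
```

```text
[0.6134 0.1112]
[0.6737 0.111 ]
[0.6437 0.1405]
[0.6434 0.08  ]
```

Emit:
{"method": "drive_tool", "body": {
  "deltas": [
    {"hand":1,"offset":[0,0.2,-1.5],"angular":[0,0,0]},
    {"hand":1,"offset":[0,0.2,-3.5],"angular":[0,0,0]},
    {"hand":1,"offset":[0,0.2,-5.5],"angular":[0,0,0]},
    {"hand":1,"offset":[0,0.2,-7.5],"angular":[0,0,0]},
    {"hand":1,"offset":[0,0.2,-9.5],"angular":[0,0,0]},
    {"hand":1,"offset":[0,0.2,-11],"angular":[0,0,0]},
    {"hand":1,"offset":[0,0.2,-11.5],"angular":[0,0,0]},
    {"hand":1,"offset":[0,0.2,-11.5],"angular":[0,0,0]}
  ]
}}

```text
time: 13.12
tool_pos: [0.6443, 0.1128, 0.1201]
tcp_rot: [-2.223, -2.22, 0.0]
wrist_force: [-0.1, 0.5, 0.3]
width: 0.999
```

Tumbler at (0.6435, 0.1105), so the tool is within about 2 mm. Grip and lift.

Emit:
{"method": "drive_tool", "body": {
  "deltas": [
    {"hand":0.85,"offset":[0,-0.2,0],"angular":[0,0,0]},
    {"hand":0.7,"offset":[0,-0.2,0],"angular":[0,0,0]},
    {"hand":0.5,"offset":[0,-0.2,0],"angular":[0,0,0]},
    {"hand":0.3,"offset":[0,-0.2,0],"angular":[0,0,0]},
    {"hand":0.3,"offset":[0,-0.2,0],"angular":[0,0,0]},
    {"hand":0.3,"offset":[0,-0.2,0],"angular":[0,0,0]}
  ]
}}

```text
time: 13.88
tool_pos: [0.6448, 0.1108, 0.1217]
tcp_rot: [2.222, 2.219, 0.002]
wrist_force: [-2.2, -0.9, 5.9]
width: 0.713
```

Emit:
{"method": "drive_tool", "body": {
  "deltas": [
    {"hand":0.3,"offset":[0,0,0.5],"angular":[0,0,0]},
    {"hand":0.3,"offset":[0,0,1.5],"angular":[0,0,0]},
    {"hand":0.3,"offset":[0,0,3.5],"angular":[0,0,0]},
    {"hand":0.3,"offset":[0,0,6],"angular":[0,0,0]},
    {"hand":0.3,"offset":[0,0,9],"angular":[0,0,0]},
    {"hand":0.3,"offset":[0,0,12],"angular":[0,0,0]},
    {"hand":0.3,"offset":[0,0,14.5],"angular":[0,0,0]},
    {"hand":0.3,"offset":[0,0,15.5],"angular":[0,0,0]}
  ]
}}

```text
time: 14.88
tool_pos: [0.6455, 0.111, 0.279]
tcp_rot: [2.221, 2.218, 0.006]
wrist_force: [0.5, -0.1, -3.2]
width: 0.712
```

Emit:
{"method": "drive_tool", "body": {
  "deltas": [
    {"hand":0.3,"offset":[-1.5,-1.5,0],"angular":[0,0,0]},
    {"hand":0.3,"offset":[-4,-4,0],"angular":[0,0,0]},
    {"hand":0.3,"offset":[-7,-7,0],"angular":[0,0,0]},
    {"hand":0.3,"offset":[-10,-10,0],"angular":[0,0,0]},
    {"hand":0.3,"offset":[-13,-13,0],"angular":[0,0,0]},
    {"hand":0.3,"offset":[-16,-16.3,0],"angular":[0,0,0]},
    {"hand":0.3,"offset":[-18,-18.5,-1],"angular":[0,0,0]},
    {"hand":0.3,"offset":[-18.6,-19.3,-3],"angular":[0,0,0]}
  ]
}}

```text
time: 15.88
tool_pos: [0.4578, -0.0833, 0.2456]
tcp_rot: [2.224, 2.216, 0.002]
wrist_force: [-0.6, 0.1, -3.1]
width: 0.713
```

Emit:
{"method": "drive_tool", "body": {
  "deltas": [
    {"hand":0.3,"offset":[0,0,-3],"angular":[0,0,0]},
    {"hand":0.3,"offset":[0,0,-6],"angular":[0,0,0]},
    {"hand":0.3,"offset":[0,0,-8],"angular":[0,0,0]},
    {"hand":0.3,"offset":[0,0,-9.5],"angular":[0,0,0]},
    {"hand":0.3,"offset":[0,0,-10.5],"angular":[0,0,0]},
    {"hand":0.3,"offset":[0,0,-10.5],"angular":[0,0,0]},
    {"hand":0.3,"offset":[0,0,-10.5],"angular":[0,0,0]}
  ]
}}

```text
time: 16.75
tool_pos: [0.459, -0.0823, 0.1411]
tcp_rot: [2.222, 2.219, 0.001]
wrist_force: [0.7, -0.1, -1.9]
width: 0.715
```

Emit:
{"method": "drive_tool", "body": {
  "deltas": [
    {"hand":0.3,"offset":[0,0,-1],"angular":[0,0,0]},
    {"hand":0.3,"offset":[0,0,-1.8],"angular":[0,0,0]},
    {"hand":0.3,"offset":[0,0,-2.3],"angular":[0,0,0]},
    {"hand":0.3,"offset":[0,0,-2.5],"angular":[0,0,0]},
    {"hand":0.3,"offset":[0,0,-2.6],"angular":[0,0,0]},
    {"hand":0.3,"offset":[0,0,-2.7],"angular":[0,0,0]},
    {"hand":0.3,"offset":[0,0,-2.8],"angular":[0,0,0]},
    {"hand":0.3,"offset":[0,0,-2.8],"angular":[0,0,0]}
  ]
}}

```text
time: 17.75
tool_pos: [0.4585, -0.0824, 0.1137]
tcp_rot: [2.223, 2.22, -0.0]
wrist_force: [-4.4, 1.0, 6.9]
width: 0.71
```

Contact felt (+6.9 N). Release and rise.

Emit:
{"method": "drive_tool", "body": {
  "deltas": [
    {"hand":0.8,"offset":[0,0,0],"angular":[0,0,0]},
    {"hand":0.9,"offset":[0,0,0],"angular":[0,0,0]},
    {"hand":1,"offset":[0,0,0],"angular":[0,0,0]},
    {"hand":1,"offset":[0,0,0],"angular":[0,0,0]},
    {"hand":1,"offset":[0,0,1.5],"angular":[0,0,0]},
    {"hand":1,"offset":[0,0,4],"angular":[0,0,0]},
    {"hand":1,"offset":[0,0,8],"angular":[0,0,0]},
    {"hand":1,"offset":[0,0,13],"angular":[0,0,0]}
  ]
}}

```text
time: 18.75
tool_pos: [0.4576, -0.082, 0.2436]
tcp_rot: [-2.222, -2.219, 0.001]
wrist_force: [1.3, -0.1, 0.2]
width: 0.999
```

Emit:
{"method": "drive_tool", "body": {
  "deltas": [
    {"hand":1,"offset":[2,0.5,2],"angular":[0,0,0]},
    {"hand":1,"offset":[5,2,3],"angular":[0,0,0]},
    {"hand":1,"offset":[9,4,3],"angular":[0,0,0]},
    {"hand":1,"offset":[13,6,3],"angular":[0,0,0]},
    {"hand":1,"offset":[16.5,7.5,1],"angular":[0,0,0]},
    {"hand":1,"offset":[18.2,8.1,-1],"angular":[0,0,0]},
    {"hand":1,"offset":[18.2,8.1,-2],"angular":[0,0,0]},
    {"hand":1,"offset":[18.2,8.1,-2],"angular":[0,0,0]}
  ]
}}

```text
time: 19.75
tool_pos: [0.6392, -0.0014, 0.2218]
tcp_rot: [-2.222, -2.219, 0.003]
wrist_force: [0.1, 0.3, -0.4]
width: 1.0
```

Run:
```python
from workcell import bot
from h import *
c=bot.read_camera("wrist"); w=c["frame"]; s=bot.read_camera("scene")["frame"]
cv2.imwrite("pics/c5.png",np.hstack([w[:,60:460],cv2.resize(s[130:340,80:280],(400,420))])); np.savez("pics/w5.npz",**c)
print(bot.read_state()["tool_pos"])
```

```text
[ 0.63998325 -0.00161048  0.22342263]
```

View pics/c5.png

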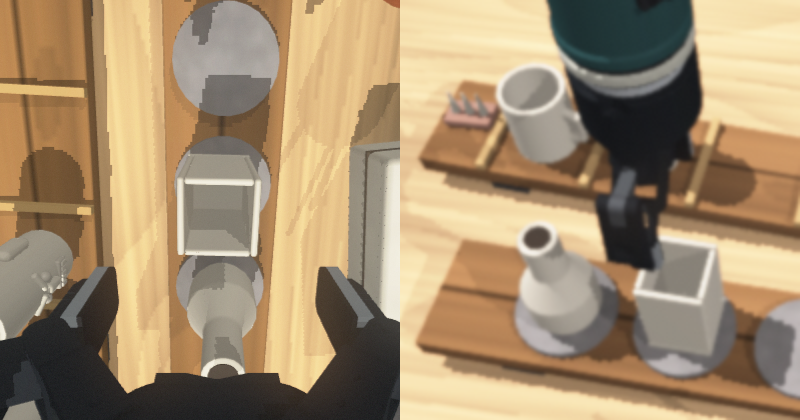

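Run:
```python
from h import *
c=load("w5")
P=np.array([ray(c,p,.148)[:2] for p in [(237,180),(321,183),(319,256),(238,254)]]); print(P.round(4).tolist(),P.mean(0).round(4))
print([round(np.degrees(np.arctan2(d[1],d[0])),1) for d in (P[1]-P[0],P[2]-P[3],P[0]-P[3],P[1]-P[2])])
```

```text
[[0.613, 0.0236], [0.6676, 0.0215], [0.6681, -0.0307], [0.6117, -0.0291]] [ 0.6401 -0.0037]
[np.float64(-2.2), np.float64(-1.6), np.float64(88.6), np.float64(90.6)]
```

Emit:
{"method": "drive_tool", "body": {
  "deltas": [
    {"hand":1,"offset":[0,-0.2,-1.5],"angular":[0,0,-1.5]},
    {"hand":1,"offset":[0,-0.2,-3.5],"angular":[0,0,-1.5]},
    {"hand":1,"offset":[0,-0.2,-6],"angular":[0,0,-1.5]},
    {"hand":1,"offset":[0,-0.2,-8.5],"angular":[0,0,-1.5]},
    {"hand":1,"offset":[0,-0.2,-11],"angular":[0,0,-1.5]},
    {"hand":1,"offset":[0,-0.2,-12.2],"angular":[0,0,-1.5]},
    {"hand":1,"offset":[0,-0.2,-12.6],"angular":[0,0,-1.5]},
    {"hand":1,"offset":[0,-0.2,-12.6],"angular":[0,0,-1.5]}
  ]
}}

```text
time: 20.85
tool_pos: [0.6406, -0.0032, 0.0965]
tcp_rot: [2.252, 2.19, 0.001]
wrist_force: [-0.4, 0.2, 0.6]
width: 1.002
```

Emit:
{"method": "drive_tool", "body": {
  "deltas": [
    {"hand":0.85,"offset":[0,0,0],"angular":[0,0,0]},
    {"hand":0.7,"offset":[0,0,0],"angular":[0,0,0]},
    {"hand":0.5,"offset":[0,0,0],"angular":[0,0,0]},
    {"hand":0.3,"offset":[0,0,0],"angular":[0,0,0]},
    {"hand":0.3,"offset":[0,0,0],"angular":[0,0,0]},
    {"hand":0.3,"offset":[0,0,0],"angular":[0,0,0]}
  ]
}}

```text
time: 21.6
tool_pos: [0.6408, -0.0032, 0.0974]
tcp_rot: [2.251, 2.19, 0.001]
wrist_force: [-2.3, 0.4, 5.9]
width: 0.65
```

Emit:
{"method": "drive_tool", "body": {
  "deltas": [
    {"hand":0.3,"offset":[0,0,0.5],"angular":[0,0,0]},
    {"hand":0.3,"offset":[0,0,1.5],"angular":[0,0,0]},
    {"hand":0.3,"offset":[0,0,3.5],"angular":[0,0,0]},
    {"hand":0.3,"offset":[0,0,6],"angular":[0,0,0]},
    {"hand":0.3,"offset":[0,0,9],"angular":[0,0,0]},
    {"hand":0.3,"offset":[0,0,12],"angular":[0,0,0]},
    {"hand":0.3,"offset":[0,0,14.5],"angular":[0,0,0]},
    {"hand":0.3,"offset":[0,0,15.5],"angular":[0,0,0]}
  ]
}}

```text
time: 22.6
tool_pos: [0.6416, -0.0032, 0.2549]
tcp_rot: [2.249, 2.188, 0.005]
wrist_force: [-0.0, -0.5, -2.4]
width: 0.652
```

Emit:
{"method": "drive_tool", "body": {
  "deltas": [
    {"hand":0.3,"offset":[-1.5,0.3,0],"angular":[0,0,0]},
    {"hand":0.3,"offset":[-4,0.7,0],"angular":[0,0,0]},
    {"hand":0.3,"offset":[-7.5,1.3,0],"angular":[0,0,0]},
    {"hand":0.3,"offset":[-11,2,0],"angular":[0,0,0]},
    {"hand":0.3,"offset":[-14.5,2.6,0],"angular":[0,0,0]},
    {"hand":0.3,"offset":[-17,3,-1],"angular":[0,0,0]},
    {"hand":0.3,"offset":[-17.6,3.1,-4],"angular":[0,0,0]},
    {"hand":0.3,"offset":[-17.6,3.1,-7],"angular":[0,0,0]}
  ]
}}

```text
time: 23.6
tool_pos: [0.4616, 0.0281, 0.1793]
tcp_rot: [-2.251, -2.19, 0.002]
wrist_force: [0.3, 0.5, -1.8]
width: 0.651
```

Emit:
{"method": "drive_tool", "body": {
  "deltas": [
    {"hand":0.3,"offset":[0,0,-2.5],"angular":[0,0,0]},
    {"hand":0.3,"offset":[0,0,-4.5],"angular":[0,0,0]},
    {"hand":0.3,"offset":[0,0,-6],"angular":[0,0,0]},
    {"hand":0.3,"offset":[0,0,-6.8],"angular":[0,0,0]},
    {"hand":0.3,"offset":[0,0,-7],"angular":[0,0,0]},
    {"hand":0.3,"offset":[0,0,-7],"angular":[0,0,0]},
    {"hand":0.3,"offset":[0,0,-7],"angular":[0,0,0]}
  ]
}}

```text
time: 24.48
tool_pos: [0.465, 0.0278, 0.1121]
tcp_rot: [2.251, 2.19, 0.002]
wrist_force: [0.2, -0.3, -2.6]
width: 0.649
```

Emit:
{"method": "drive_tool", "body": {
  "deltas": [
    {"hand":0.3,"offset":[0,0,-1],"angular":[0,0,0]},
    {"hand":0.3,"offset":[0,0,-1.6],"angular":[0,0,0]},
    {"hand":0.3,"offset":[0,0,-1.9],"angular":[0,0,0]},
    {"hand":0.3,"offset":[0,0,-2.1],"angular":[0,0,0]},
    {"hand":0.3,"offset":[0,0,-2.2],"angular":[0,0,0]},
    {"hand":0.3,"offset":[0,0,-2.3],"angular":[0,0,0]},
    {"hand":0.3,"offset":[0,0,-2.3],"angular":[0,0,0]}
  ]
}}

```text
time: 25.35
tool_pos: [0.4642, 0.0278, 0.0893]
tcp_rot: [-2.252, -2.19, 0.001]
wrist_force: [-4.1, -0.2, 5.6]
width: 0.653
```

Emit:
{"method": "drive_tool", "body": {
  "deltas": [
    {"hand":0.75,"offset":[0,0,0],"angular":[0,0,0]},
    {"hand":0.9,"offset":[0,0,0],"angular":[0,0,0]},
    {"hand":1,"offset":[0,0,0],"angular":[0,0,0]},
    {"hand":1,"offset":[0,0,0],"angular":[0,0,0]},
    {"hand":1,"offset":[0,0,1.5],"angular":[0,0,0]},
    {"hand":1,"offset":[0,0,5],"angular":[0,0,0]},
    {"hand":1,"offset":[0,0,10],"angular":[0,0,0]},
    {"hand":1,"offset":[0,0,15],"angular":[0,0,0]}
  ]
}}

```text
time: 26.35
tool_pos: [0.4641, 0.0278, 0.2407]
tcp_rot: [2.252, 2.19, 0.001]
wrist_force: [0.8, 1.2, -0.4]
width: 1.0
```

Emit:
{"method": "drive_tool", "body": {
  "deltas": [
    {"hand":1,"offset":[2,-1,2],"angular":[0,0,0]},
    {"hand":1,"offset":[5,-4,2],"angular":[0,0,0]},
    {"hand":1,"offset":[9,-7,2],"angular":[0,0,0]},
    {"hand":1,"offset":[13,-10,2],"angular":[0,0,0]},
    {"hand":1,"offset":[16.5,-12.6,2],"angular":[0,0,0]},
    {"hand":1,"offset":[17.8,-13.7,2],"angular":[0,0,0]},
    {"hand":1,"offset":[17.8,-13.7,1],"angular":[0,0,0]},
    {"hand":1,"offset":[17.8,-13.7,1],"angular":[0,0,0]}
  ]
}}

```text
time: 27.35
tool_pos: [0.6404, -0.1081, 0.2469]
tcp_rot: [-2.249, -2.189, 0.003]
wrist_force: [0.3, 0.3, 0.1]
width: 1.004
```

Run:
```python
from workcell import bot
from h import *
c=bot.read_camera("wrist"); w=c["frame"]; s=bot.read_camera("scene")["frame"]
cv2.imwrite("pics/c6.png",np.hstack([w[:,60:460],cv2.resize(s[130:340,80:280],(400,420))])); np.savez("pics/w6.npz",**c)
print(bot.read_state()["tool_pos"])
```

```text
[ 0.64104483 -0.10810527  0.24802462]
```

View pics/c6.png

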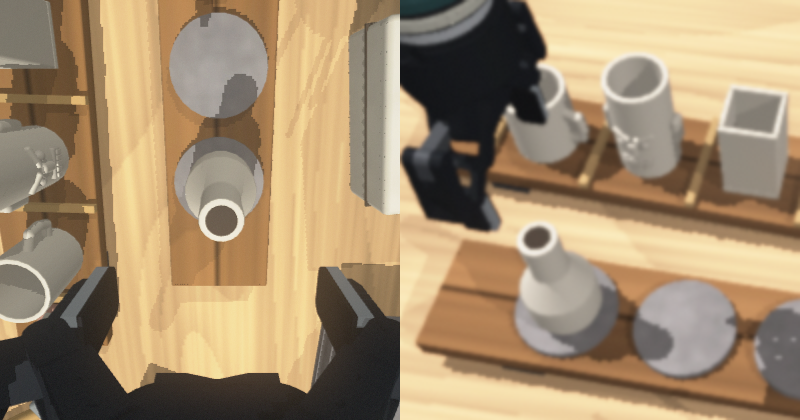

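Run:
```python
from h import *
c=load("w6")
P=np.array([ray(c,p,.172)[:2] for p in [(259,220),(304,220),(281.5,199),(281.5,241)]]);print(P.mean(0),P.round(4).tolist())
from workcell import bot; print(bot.read_state()["tool_pos"])
```

```text
[ 0.64302113 -0.11127864] [[0.6278, -0.1107], [0.6583, -0.1115], [0.6434, -0.0963], [0.6427, -0.1265]]
[ 0.64104483 -0.10810527  0.24802462]
```

Emit:
{"method": "drive_tool", "body": {
  "deltas": [
    {"hand":1,"offset":[0.2,-0.2,-1.5],"angular":[0,0,0]},
    {"hand":1,"offset":[0.2,-0.2,-3.5],"angular":[0,0,0]},
    {"hand":1,"offset":[0.2,-0.2,-6],"angular":[0,0,0]},
    {"hand":1,"offset":[0.2,-0.2,-8.5],"angular":[0,0,0]},
    {"hand":1,"offset":[0.2,-0.2,-10.5],"angular":[0,0,0]},
    {"hand":1,"offset":[0.2,-0.2,-11.4],"angular":[0,0,0]},
    {"hand":1,"offset":[0.2,-0.2,-11.6],"angular":[0,0,0]},
    {"hand":1,"offset":[0.2,-0.2,-11.6],"angular":[0,0,0]}
  ]
}}

```text
time: 28.45
tool_pos: [0.6449, -0.1113, 0.1331]
tcp_rot: [2.251, 2.19, 0.001]
wrist_force: [0.5, -0.4, 0.1]
width: 0.997
```

Emit:
{"method": "drive_tool", "body": {
  "deltas": [
    {"hand":0.8,"offset":[0,0,0],"angular":[0,0,0]},
    {"hand":0.6,"offset":[0,0,0],"angular":[0,0,0]},
    {"hand":0.45,"offset":[0,0,0],"angular":[0,0,0]},
    {"hand":0.38,"offset":[0,0,0],"angular":[0,0,0]},
    {"hand":0.3,"offset":[0,0,0],"angular":[0,0,0]},
    {"hand":0.1,"offset":[0,0,0],"angular":[0,0,0]},
    {"hand":0.1,"offset":[0,0,0],"angular":[0,0,0]},
    {"hand":0.1,"offset":[0,0,0],"angular":[0,0,0]}
  ]
}}

```text
time: 29.45
tool_pos: [0.644, -0.1112, 0.1325]
tcp_rot: [-2.252, -2.19, 0.001]
wrist_force: [-3.0, 0.7, 4.6]
width: 0.357
```

Emit:
{"method": "drive_tool", "body": {
  "deltas": [
    {"hand":0.1,"offset":[0,0,0.5],"angular":[0,0,0]},
    {"hand":0.1,"offset":[0,0,1.5],"angular":[0,0,0]},
    {"hand":0.1,"offset":[0,0,3.5],"angular":[0,0,0]},
    {"hand":0.1,"offset":[0,0,6],"angular":[0,0,0]},
    {"hand":0.1,"offset":[0,0,9],"angular":[0,0,0]},
    {"hand":0.1,"offset":[0,0,12],"angular":[0,0,0]},
    {"hand":0.1,"offset":[0,0,14.5],"angular":[0,0,0]},
    {"hand":0.1,"offset":[0,0,15.5],"angular":[0,0,0]}
  ]
}}

```text
time: 30.45
tool_pos: [0.6456, -0.1114, 0.2911]
tcp_rot: [2.249, 2.187, 0.005]
wrist_force: [0.4, 0.4, -2.3]
width: 0.365
```

Emit:
{"method": "drive_tool", "body": {
  "deltas": [
    {"hand":0.1,"offset":[-1,1.4,0],"angular":[0,0,0]},
    {"hand":0.1,"offset":[-2.6,3.8,0],"angular":[0,0,0]},
    {"hand":0.1,"offset":[-4.8,7,0],"angular":[0,0,0]},
    {"hand":0.1,"offset":[-7.2,10.4,0],"angular":[0,0,0]},
    {"hand":0.1,"offset":[-9.6,13.8,0],"angular":[0,0,0]},
    {"hand":0.1,"offset":[-12,17.2,0],"angular":[0,0,0]},
    {"hand":0.1,"offset":[-14.3,20.6,0],"angular":[0,0,0]},
    {"hand":0.1,"offset":[-16.3,23.4,0],"angular":[0,0,0]}
  ]
}}

```text
time: 31.45
tool_pos: [0.4784, 0.1243, 0.2855]
tcp_rot: [-2.25, -2.19, 0.004]
wrist_force: [-0.9, 0.2, -2.1]
width: 0.365
```

Emit:
{"method": "drive_tool", "body": {
  "deltas": [
    {"hand":0.1,"offset":[-1,1.5,-1],"angular":[0,0,0]},
    {"hand":0.1,"offset":[-1,1.5,-4],"angular":[0,0,0]},
    {"hand":0.1,"offset":[-1,1.5,-7],"angular":[0,0,0]},
    {"hand":0.1,"offset":[-1,1.5,-10],"angular":[0,0,0]},
    {"hand":0.1,"offset":[-1,1.5,-12.5],"angular":[0,0,0]},
    {"hand":0.1,"offset":[-1,1.5,-13.5],"angular":[0,0,0]},
    {"hand":0.1,"offset":[-1,1.5,-13.5],"angular":[0,0,0]},
    {"hand":0.1,"offset":[-1,1.5,-13.5],"angular":[0,0,0]}
  ]
}}

```text
time: 32.45
tool_pos: [0.4721, 0.1379, 0.1533]
tcp_rot: [2.251, 2.19, 0.002]
wrist_force: [-0.3, 0.0, -2.1]
width: 0.362
```

Emit:
{"method": "drive_tool", "body": {
  "deltas": [
    {"hand":0.1,"offset":[0,0,-1],"angular":[0,0,0]},
    {"hand":0.1,"offset":[0,0,-2],"angular":[0,0,0]},
    {"hand":0.1,"offset":[0,0,-2.4],"angular":[0,0,0]},
    {"hand":0.1,"offset":[0,0,-2.6],"angular":[0,0,0]},
    {"hand":0.1,"offset":[0,0,-2.7],"angular":[0,0,0]},
    {"hand":0.1,"offset":[0,0,-2.8],"angular":[0,0,0]},
    {"hand":0.1,"offset":[0,0,-2.9],"angular":[0,0,0]},
    {"hand":0.1,"offset":[0,0,-2.9],"angular":[0,0,0]}
  ]
}}

```text
time: 33.45
tool_pos: [0.4716, 0.1379, 0.1244]
tcp_rot: [2.252, 2.19, 0.001]
wrist_force: [-2.1, -1.0, 5.9]
width: 0.363
```

Emit:
{"method": "drive_tool", "body": {
  "deltas": [
    {"hand":0.45,"offset":[0,0,0],"angular":[0,0,0]},
    {"hand":0.6,"offset":[0,0,0],"angular":[0,0,0]},
    {"hand":0.85,"offset":[0,0,0],"angular":[0,0,0]},
    {"hand":1,"offset":[0,0,0],"angular":[0,0,0]},
    {"hand":1,"offset":[0,0,1.5],"angular":[0,0,0]},
    {"hand":1,"offset":[0,0,5],"angular":[0,0,0]},
    {"hand":1,"offset":[0,0,10],"angular":[0,0,0]},
    {"hand":1,"offset":[0,0,15],"angular":[0,0,0]}
  ]
}}

```text
time: 34.45
tool_pos: [0.4712, 0.1378, 0.2757]
tcp_rot: [2.252, 2.19, 0.001]
wrist_force: [0.0, -0.1, -0.9]
width: 1.002
```

Emit:
{"method": "drive_tool", "body": {
  "deltas": [
    {"hand":1,"offset":[2,0,3],"angular":[0,0,0]},
    {"hand":1,"offset":[6,-2,6],"angular":[0,0,0]},
    {"hand":1,"offset":[11,-4,8],"angular":[0,0,0]},
    {"hand":1,"offset":[15,-5,8],"angular":[0,0,0]},
    {"hand":1,"offset":[17,-5,8],"angular":[0,0,0]},
    {"hand":1,"offset":[17,-5,8],"angular":[0,0,0]},
    {"hand":1,"offset":[17,-5,8],"angular":[0,0,0]}
  ]
}}

```text
time: 35.33
tool_pos: [0.6406, 0.0879, 0.3538]
tcp_rot: [-2.252, -2.191, 0.0]
wrist_force: [0.3, 0.2, 0.1]
width: 0.999
```

Run:
```python
from workcell import bot
from h import *
for n in ("wrist","top","scene"):
    c=bot.read_camera(n); np.savez(f"pics/{n}7.npz",**c)
    if n=="wrist": w=c["frame"]
    if n=="top": t=c["frame"]
cv2.imwrite("pics/c7.png",np.hstack([w[:,0:400],cv2.resize(t[150:255,160:450],(400,145)) if 0 else w[:, :0]]))
cv2.imwrite("pics/t7.png",cv2.resize(t[150:260,150:470],None,fx=2.5,fy=2.5,interpolation=cv2.INTER_CUBIC))
print(bot.read_state()["tool_pos"])
```

```text
[0.64046271 0.08810799 0.35393177]
```

View pics/c7.png

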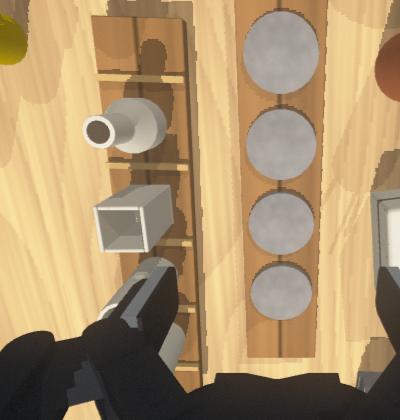

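View pics/t7.png

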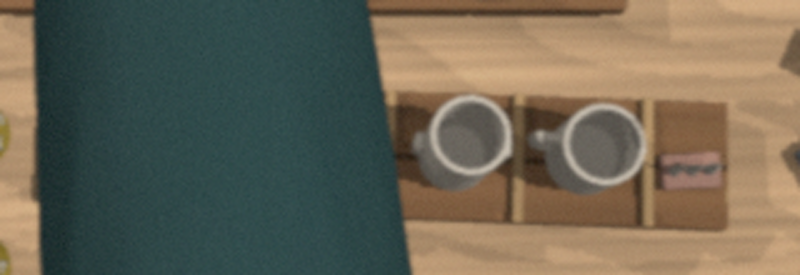

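Run:
```python
from h import *
W,T=load("wrist7"),load("top7"); f=lambda p:(p[0]/2.5+149.7,p[1]/2.5+149.7)
o=np.array([.4625,-.0275]); y=np.array([.0575,.998]); x=np.array([.998,-.0575])
def rep(n,P): print(n,P.round(4),"bay frame x,y",round((P-o)@x,4),round((P-o)@y,4))
rep("mug top",ray(T,f((605,144)),.12)[:2]); rep("tumbler top",ray(T,f((471,134)),.16)[:2])
rep("vase wrist",ray(W,(100,132),.164)[:2]); rep("beaker wrist",np.mean([ray(W,p,.14)[:2] for p in [(95,206),(147,208),(147,251),(98,250)]],0))
for a,b in (((97,78),(188,80)),((108,166),(189,169))): rep("cleat",(ray(W,a,.048)+ray(W,b,.048))[:2]/2)
for u in (392,518,648): rep("cleat top",ray(T,f((u,161)),.048)[:2])
```

```text
mug top [ 0.4536 -0.193 ] bay frame x,y 0.0006 -0.1657
tumbler top [ 0.4576 -0.0826] bay frame x,y -0.0017 -0.0553
vase wrist [0.4725 0.1376] bay frame x,y 0.0005 0.1653
beaker wrist [0.4651 0.0287] bay frame x,y -0.0007 0.0562
cleat [0.4775 0.191 ] bay frame x,y 0.0024 0.2189
cleat [0.4694 0.0805] bay frame x,y 0.0007 0.1082
cleat top [ 0.4528 -0.0286] bay frame x,y -0.0096 -0.0017
cleat top [ 0.4507 -0.1356] bay frame x,y -0.0056 -0.1085
cleat top [ 0.4485 -0.2456] bay frame x,y -0.0015 -0.2185
```

All four pieces stand within about 3 mm of their bay middles, and the robot is clear of everything. Handing in.

```bash
python3 -c "
from workcell import bot
print(bot.read_state()['time'],bot.finish_job())"
```

```text
the job is handed in; nothing more can be done
35.475 None
```

I moved all four pieces to the bay board in reverse order and handed the job in at 35.5 s. The mug is in the rightmost bay, then the tumbler, the beaker, and the vase in the leftmost.

Each piece was lowered until the wrist force showed contact, and only then released. The last camera check put all four axes within about 2 mm of their bay middles. It used rays onto the rim heights, from the top view for the mug and tumbler and from the wrist view for the beaker and vase. All four looked upright, and the open gripper was clear above them.

The cleats in those last views agreed with my estimate of the board's position to within about 2 mm along the row. Across the board they agreed within about 3 mm in the wrist view; the top-view cleat points were cast at a fixed row, so they say nothing about that direction. No checks failed. I didn't measure tilt numerically, and the hand-in gave no verdict.

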